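# Sweep the copper blanks off the work board into the catch tray

## Robot

A 6-joint arm with a two-finger parallel gripper is mounted at the origin on the work surface. World frame = base frame: x ahead of the robot, y to its left, z up, the work surface at z = 0. Lengths are in m, angles in rad, forces in N, time in s.
With the tool pointing down it reaches from about 0.35 to 0.85 m from the base axis. Payload 8.1 kg.
Tool frame: the origin (TCP) lies midway between the tips of the shut fingers; the grasp point (between the pads) lies 19 mm behind it (robot.grip_point_offset is the distance from the TCP to the grasp point, in m); z points along the fingers, y is the line along which they close (so a half turn about z gives the same grasp; the last joint's range is limited). The gripper opens to 93 mm and grips with 3 to 60 N. Pads are 15 mm wide; open, the fingers measure 128 mm over their backs; the gripper's body (75 mm by 188 mm) begins 65 mm behind the grasp point.
Start: joints at [-1.374, 0.13, 1.488, -0, 1.523, -0.085], TCP at [0.167, -0.576, 0.219] pointing down, gripper open.
Joint ranges: [-2.96, 2.96], [-0.89, 2.26], [0.02, 2.5], [-1.34, 4.48], [0, 2.73], [-2.66, 2.66]. Speed limits (rad/s): [2.39, 2.39, 2.79, 3.14, 3.14, 3.14].

## Interface

Orientations are given as a rotation vector (axis times angle).
In Python, from plant import robot, read_camera, job gives the robot as it stands.
- The arm moves only by the shell command python3 -m inch 'ROWS' [FORCE]. ROWS is JSON, one flat list of numbers, 5 for each row, row after row: the shift along the world's x, y, z in mm, then the turn about the world's z in degrees, then the opening in per cent of the stroke, from 0 (shut) to 100 (fully open). In form: [dx, dy, dz, yaw, hand, dx, dy, dz, yaw, hand, ...]. A call has 1 to 10 rows; each row is the pose to reach, as a shift and turn from the pose commanded when the call began; what a row does not reach only later rows make up. A row lasts 1/12 s, in which the tool goes at most 41.7 mm and 7.16 degrees, less where a joint would pass 70% of its speed; a pose out of reach is approached as far as the arm can. A call with a gripper value outside its range is refused whole. The fingers move at their own pace and stop on an object; FORCE is the grip in N (left out, the last holds). Time passes only in rows, so rows that repeat a pose let the fingers close. It gives the time, the measured TCP pose, the force, the opening and the grip force at its end, in the units of the state.
- robot.read_state(): the state, without advancing time (a new reading comes with each control period).
- read_camera(name): name is "scene" or "top" or "wrist"; returns a dict with "image" (384x512x3 uint8, blue, green, red), "K" (3x3 intrinsics, pixels), "extrinsics" (4x4, takes a point from world to camera coordinates); the wrist camera has in their place "mount" (4x4, takes a point from camera to tool coordinates, whose origin is the TCP and whose axes are the flange's). Camera axes: x right, y down, z forward; pixel columns grow to the right and rows downward; lengths in m; the calibration is good to about 2 mm. A picture is of the moment at which its call begins: read the wrist's pose just before it. There is no depth.
- job.close_job(): hands the job in; it is judged then, once.
The state is a dict: "t": time; "q": joint angles; "dq": joint speeds; "joint_torque": joint torques, N m; "tool_pos": TCP position; "orientation": TCP orientation; "force": force on the tool from outside, world axes, zero at the start; "wrist_torque": the same for the moment, N m; "opening": finger opening in m; "gripper_force": force on a finger pad.
Only numpy, scipy, OpenCV 4.12 (cv2) and the standard library are available. Lean on these libraries where they do the work, as an engineer would, in place of code of your own. Each camera call takes 0.05 s, during which the arm holds its last target. There are 200 camera calls.

## Task

Clear the work board: use the fingertips like a brush to sweep the three small copper pieces (the ring, the round disc and the square plate), in any order, sideways off the board so that they drop into the open metal tray standing against its side. Push them along the board, never pick them up, and leave the stepped wooden mandrel on the board, and the flat copper collar and the white saucer on the bench, standing where they are.

Things in the scene. Friction and masses are not known exactly. Their poses are not given: they have to be found in the camera images.
- board: Fixed raised plywood work board with a paper drawing on it: 270 mm (its x) by 260 mm (its y), flat top without rims 50 mm above its origin, which is the centre of its underside on the bench. The open tray stands against one of its two y sides (+y or -y, differs from run to run), the low wooden pattern box against the other.
- tray: Fixed open-topped aluminium catch tray, 270 mm (x) by 110 mm (y) by 42 mm high, walls and floor about 4 mm; origin at the centre of its underside. Its axes are parallel to the board's and its long side stands 1 mm from the board's +y or -y side, covering that whole side: tray centre is 186 mm from the board centre. Its rim is 8 mm below the board's top.
- pattern_box: Fixed closed wooden box, 270 mm (x) by 110 mm (y) by 41 mm high, against the board's side opposite to the tray; not part of the job. Origin at the centre of its underside.
- ring: Loose copper ring lying flat on the board: 36 mm outer and 20 mm inner diameter, 12 mm high, 50 to 105 g. Origin at the centre of its underside.
- disc: Loose solid copper disc lying flat on the board: 34 mm diameter, 10 mm high, 55 to 112 g. Origin at the centre of its underside.
- square: Loose square copper plate lying flat on the board: 28 by 28 mm, 10 mm high, any yaw, 49 to 98 g. Origin at the centre of its underside.
- mandrel: Loose stepped wooden mandrel (three round steps of 38, 30 and 22 mm diameter), 60 mm tall, standing upright on the board among the copper pieces; must stay. Origin at the centre of its underside. The mandrel and the three copper pieces stand each in a lane of its own along the board's y: lane centres at board x of about -97, -32, +32 and +97 mm, within 7 mm; which is in which lane differs, as does the place along the lane (y within 70 mm of the board's centre).
- collar: Loose flat copper collar (a plain ring 110 mm across with a 60 mm hole, 18 mm high) lying on the bench well to the left (+y) of the board; must stay. Origin at the centre of its underside.
- saucer: Loose white ceramic saucer, 110 mm across, 18 mm high, on the bench well to the right (-y) of the board; must stay. Origin at the centre of its underside.

How it is judged:
By the outcome, as a careful person would: the job done as asked, in the order asked, and still so for the second after the job is handed in, with the robot touching nothing.
It also fails if it takes over 64 s, if anything falls off the work surface, if the arm or the gripper's body presses on something with over 40 N, if the wrist force passes 120 N, or if a joint passes its speed limit or range.

## Working session

There is one attempt and no reset: what is moved stays moved. The work goes in short steps, Python scripts to look and compute and a shell command to move; the robot and the scene stay as the last step left them, time stands still between calls to the robot, and variables do not carry over. Pictures are saved under pics/ and viewed, at most 10 in all, crops included, and the job is handed in when it is done.

```bash
mkdir -p pics; ls; python3 - <<'E'
from plant import robot, read_camera
import cv2,numpy as np
np.set_printoptions(precision=4,suppress=True)
for n in("top","scene"):
    c=read_camera(n);cv2.imwrite(f"pics/{n}0.png",c["image"]);print(n,c["K"],c["extrinsics"])
s=robot.read_state();print(s["t"],s["tool_pos"],s["orientation"],s["opening"])
E
```

```text
pics
top [[490.3672   0.     251.3097]
 [  0.     490.3672 189.4037]
 [  0.       0.       1.    ]] [[-0.0107 -0.9999  0.0029 -0.0007]
 [-0.9923  0.0103 -0.1232  0.5416]
 [ 0.1232 -0.0042 -0.9924  1.5602]
 [ 0.      0.      0.      1.    ]]
scene [[426.7446   0.     247.7889]
 [  0.     426.7446 194.051 ]
 [  0.       0.       1.    ]] [[ 0.1495  0.9887 -0.0104 -0.0781]
 [ 0.8482 -0.1336 -0.5126 -0.4371]
 [-0.5082  0.0678 -0.8586  1.5365]
 [ 0.      0.      0.      1.    ]]
0.1 [ 0.1668 -0.5758  0.2177] [-3.1087 -0.441   0.0002] 0.0927848740475981
```

View pics/top0.png

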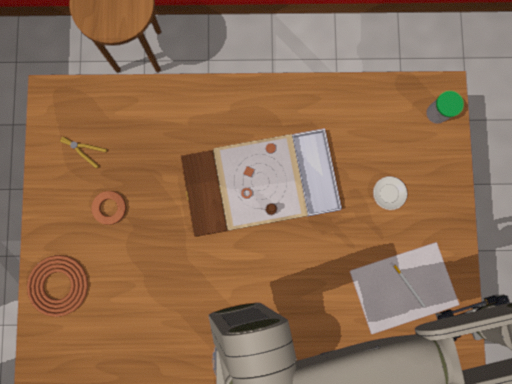

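View pics/scene0.png

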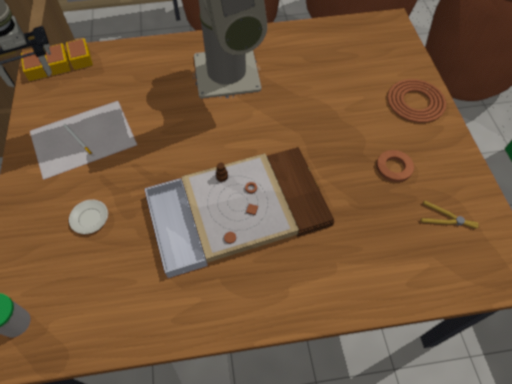

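Top view: the tray is on the right (-y) at about (320,172). The ring is at (247,193), square (249,172), disc (271,148) and mandrel (271,209). The scene view agrees. Next I measure positions from both views.

```bash
cat > h.py <<'E'
import cv2,numpy as np
from plant import robot, read_camera
np.set_printoptions(precision=4,suppress=True)
def ray(c,p):
    E=np.array(c["extrinsics"]);K=np.array(c["K"]);R=E[:3,:3];o=-R.T@E[:3,3]
    d=R.T@np.linalg.inv(K)@np.array([p[0],p[1],1.]);return o,d
def onz(c,p,z):
    o,d=ray(c,p);return o+d*(z-o[2])/d[2]
def tri(c1,p1,c2,p2):
    o1,d1=ray(c1,p1);o2,d2=ray(c2,p2)
    s=np.linalg.lstsq(np.c_[d1,-d2],o2-o1,rcond=None)[0]
    a,b=o1+d1*s[0],o2+d2*s[1];return (a+b)/2,np.linalg.norm(a-b)
def copper(im,box):
    x0,y0,x1,y1=box;h=cv2.cvtColor(im,cv2.COLOR_BGR2HSV)
    m=((h[...,1]>110)&((h[...,0]<14)|(h[...,0]>172))&(h[...,2]>60)).astype(np.uint8)
    k=np.zeros_like(m);k[y0:y1,x0:x1]=m[y0:y1,x0:x1]
    n,l,st,ce=cv2.connectedComponentsWithStats(k)
    return [(ce[i],st[i,4]) for i in range(1,n) if st[i,4]>12]
E
python3 - <<'E'
from h import *
t=cv2.imread("pics/top0.png");s=cv2.imread("pics/scene0.png")
ct=read_camera("top");cs=read_camera("scene")
print(copper(t,(228,138,296,220)));print(copper(s,(205,165,285,250)))
for n,a,b in(("ring",(247,193),(250.5,187.5)),("disc",(271,148),(230,238)),("sq",(249,172),(252,209.5))):
    print(n,tri(ct,a,cs,b),onz(ct,a,.06))
a=cv2.resize(t[115:245,170:350],None,fx=4,fy=4,interpolation=cv2.INTER_CUBIC);cv2.imwrite("pics/tz.png",a)
E
```

```text
[(array([270.2239, 147.7761]), np.int32(67)), (array([248.4286, 171.1786]), np.int32(56)), (array([246.1429, 192.5238]), np.int32(42)), (array([270.8442, 208.5844]), np.int32(77))]
[(array([221.6667, 168.2308]), np.int32(39)), (array([279.9296, 174.8732]), np.int32(213)), (array([250.5714, 187.4286]), np.int32(56)), (array([251.6812, 209.    ]), np.int32(69)), (array([229.7065, 237.1957]), np.int32(92))]
ring (array([0.5275, 0.0076, 0.0547]), np.float64(3.598070561601756e-05)) [0.5269 0.0076 0.06  ]
disc (array([ 0.6742, -0.0712,  0.0514]), np.float64(0.00103851615115478)) [ 0.6724 -0.0713  0.06  ]
sq (array([0.5964, 0.0008, 0.0497]), np.float64(0.0007025088794525211)) [0.5947 0.0005 0.06  ]
```

View pics/tz.png

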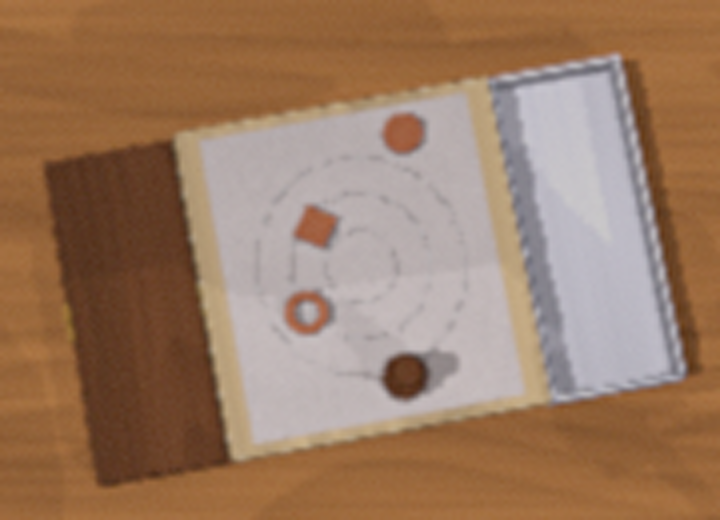

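The close-up shows the board's corners in crop pixels at (177,133), (491,78), (550,403) and (232,460), with each piece alone in its lane. The mandrel is in the lane nearest the robot.

```bash
python3 - <<'E'
from h import *
ct=read_camera("top")
P=[onz(ct,(u/4+170-.4,v/4+115-.4),.05) for u,v in((177,133),(491,78),(550,403),(232,460))]
P=np.array(P);c=P.mean(0);print(P,c)
v=(P[0]-P[3])+(P[1]-P[2]);w=(P[0]-P[1])+(P[3]-P[2])
print(np.degrees(np.arctan2(v[1],v[0])),np.degrees(np.arctan2(-w[0],w[1])))
th=(np.arctan2(v[1],v[0])+np.arctan2(-w[0],w[1]))/2
R=np.array([[np.cos(th),-np.sin(th)],[np.sin(th),np.cos(th)]])
for n,p in(("ring",(246.5,192.7)),("disc",(270.5,147.9)),("sq",(248.6,171.5)),("mand",(271,209))):
    q=onz(ct,p,.06 if n!="mand" else .1)[:2];b=R.T@(q-c[:2]);
    print(n,q,"board",b,"start",c[:2]+R@(b+[0,.06]),"end",c[:2]+R@[b[0],-.145])
s=robot.read_state();print(s["tool_pos"],s["q"])
E
```

```text
[[ 0.6769  0.1139  0.05  ]
 [ 0.72   -0.1422  0.05  ]
 [ 0.4541 -0.1838  0.05  ]
 [ 0.4114  0.0705  0.05  ]] [ 0.5656 -0.0354  0.05  ]
9.086251314385525 9.545872867256948
ring [0.5279 0.0092] board [-0.03    0.0501] start [0.5181 0.0684] end [ 0.5594 -0.1833]
disc [ 0.6727 -0.0697] board [ 0.1002 -0.0512] start [ 0.663  -0.0105] end [ 0.6879 -0.1623]
sq [0.5963 0.0018] board [0.0363 0.0317] start [0.5866 0.061 ] end [ 0.6249 -0.1726]
mand [ 0.4715 -0.0665] board [-0.0979 -0.0155] start [ 0.4618 -0.0073] end [ 0.4925 -0.1943]
[ 0.1668 -0.5761  0.2181] [-1.3744  0.1308  1.4887 -0.      1.523  -0.0854]
```

```bash
python3 -m inch '[17,31,0,4,16, 34,62,0,8,16, 51,93,0,12,16, 68,124,0,16,16, 85,155,0,20,16, 102,186,0,24,16, 119,217,0,28,16, 136,248,0,32,16, 153,279,0,36,16, 170,310,0,40,16]'; python3 -m inch '[18,33,0,4.3,16, 36,66,0,8.6,16, 54,99,0,12.9,16, 72,132,0,17.2,16, 90,165,0,21.5,16, 108,198,0,25.8,16, 126,231,0,30.1,16, 144,264,0,34.4,16, 162,300,0,38.7,16, 181,334,0,43.2,16]'; python3 -m inch '[0,0,-30,0,16, 0,0,-60,0,16, 0,0,-80,0,16, 0,0,-80,0,16,0,0,-80,0,16]'; python3 - <<'E'
from h import *
c=read_camera("wrist");cv2.imwrite("pics/w1.png",c["image"]);print(c["mount"],robot.read_state()["force"])
E
```

```text
t: 1.08
tool_pos: [0.3373, -0.2648, 0.2187]
orientation: [2.769, 1.483, 0.0]
force: [0.8, 0.3, -0.3]
opening: 0.0307
gripper_force: 0.0
t: 1.92
tool_pos: [0.5183, 0.0698, 0.2187]
orientation: [2.028, 2.399, 0.0]
force: [0.9, 0.2, -0.1]
opening: 0.0147
gripper_force: 0.0
t: 2.33
tool_pos: [0.5168, 0.0677, 0.1377]
orientation: [-2.031, -2.393, 0.003]
force: [-0.4, 0.4, 0.0]
opening: 0.0151
gripper_force: 0.0
[[ 0.001  -0.9567 -0.291   0.0814]
 [ 1.      0.0012 -0.0007 -0.0001]
 [ 0.001  -0.291   0.9567 -0.166 ]
 [ 0.      0.      0.      1.    ]] [ 0.5242 -0.4243  1.0049]
```

View pics/w1.png

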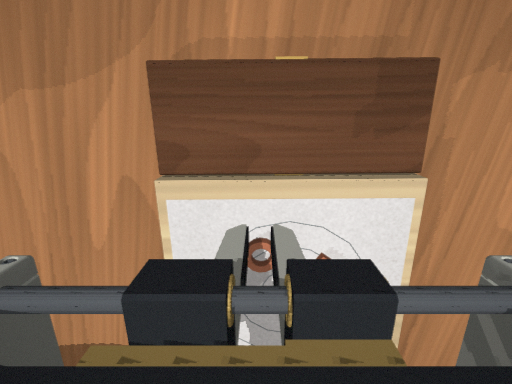

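The wrist view shows the ring (260,255) centred between the fingers (mid about column 260). The board is square to the tool. Lowering now.

```bash
python3 -m inch '[0,0,-25,0,16, 0,0,-50,0,16, 0,0,-70,0,16, 0,0,-78,0,16, 0,0,-82,0,16,0,0,-83,0,16,0,0,-83,0,16]'
```

```text
t: 2.97
tool_pos: [0.5192, 0.0676, 0.0574]
orientation: [2.032, 2.393, 0.003]
force: [0.7, 0.5, 0.1]
opening: 0.0147
gripper_force: 0.0
```

```bash
python3 -m inch '[1.4,-8.6,-2,0,16, 2.8,-17.1,-2,0,16, 4.2,-25.7,-2,0,16, 5.6,-34.2,-2,0,16, 7,-42.8,-2,0,16, 8.4,-51.3,-2,0,16, 9.8,-59.9,-2,0,16, 11.2,-68.4,-2,0,16, 12.6,-77,-2,0,16, 14,-85.5,-2,0,16]'; python3 - <<'E'
from h import *
c=read_camera("wrist");cv2.imwrite("pics/w2.png",c["image"])
E
```

```text
t: 3.8
tool_pos: [0.532, -0.0187, 0.0536]
orientation: [-2.033, -2.395, 0.0]
force: [0.3, 1.8, 0.0]
opening: 0.0149
gripper_force: 0.5
```

View pics/w2.png

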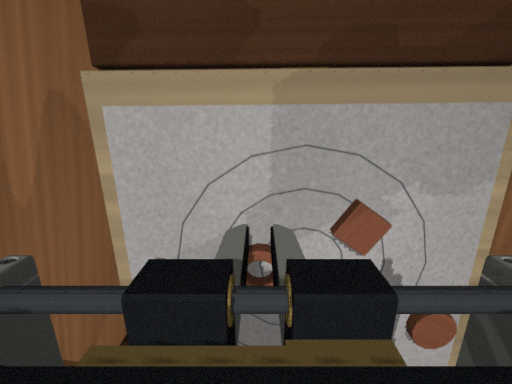

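The ring sits nested in the finger gap at (260,262), with the square at (362,228) and the disc at (432,329) untouched. I continue the sweep.

```bash
python3 -m inch '[1.4,-8.6,0,0,16, 2.8,-17.1,0,0,16, 4.2,-25.7,0,0,16, 5.6,-34.2,0,0,16, 7,-42.8,0,0,16, 8.4,-51.3,0,0,16, 9.8,-59.9,0,0,16, 11.2,-68.4,0,0,16, 12.6,-77,0,0,16, 14,-85.5,0,0,16]';python3 -m inch '[1.4,-8.6,0,0,16, 2.8,-17.1,0,0,16, 4.2,-25.7,0,0,16, 5.6,-34.2,0,0,16, 7,-42.8,0,0,16, 8.4,-51.3,0,0,16, 9.8,-59.9,0,0,16, 11.2,-68.4,0,0,16, 12.6,-77,0,0,16, 14,-85.5,0,0,16]'; python3 -m inch '[0,0,0,0,16,0,0,25,0,16,0,0,60,0,16,0,0,90,0,16,0,0,90,0,16]';python3 - <<'E'
from h import *
c=read_camera("top");t=c["image"];print(copper(t,(228,120,350,225)))
cv2.imwrite("pics/t3.png",cv2.resize(t[115:245,170:350],None,fx=4,fy=4))
E
```

```text
t: 4.68
tool_pos: [0.546, -0.1042, 0.0536]
orientation: [-2.033, -2.395, 0.0]
force: [-0.5, 0.3, 0.7]
opening: 0.0148
gripper_force: 0.2
t: 5.52
tool_pos: [0.56, -0.1897, 0.0536]
orientation: [2.033, 2.395, -0.0]
force: [-0.1, 0.1, -0.1]
opening: 0.0145
gripper_force: 0.0
t: 5.93
tool_pos: [0.5637, -0.1903, 0.1514]
orientation: [2.026, 2.387, 0.005]
force: [0.9, -0.1, 0.6]
opening: 0.0149
gripper_force: 0.0
[(array([316.0588, 122.3529]), np.int32(17)), (array([303.2143, 125.2857]), np.int32(14)), (array([252.75, 125.8 ]), np.int32(20)), (array([275.9333, 126.9333]), np.int32(15)), (array([270.2239, 147.7761]), np.int32(67)), (array([248.2857, 171.1786]), np.int32(56)), (array([337.7273, 181.4091]), np.int32(22)), (array([270.8481, 208.5823]), np.int32(79)), (array([325., 220.]), np.int32(17))]
```

View pics/t3.png

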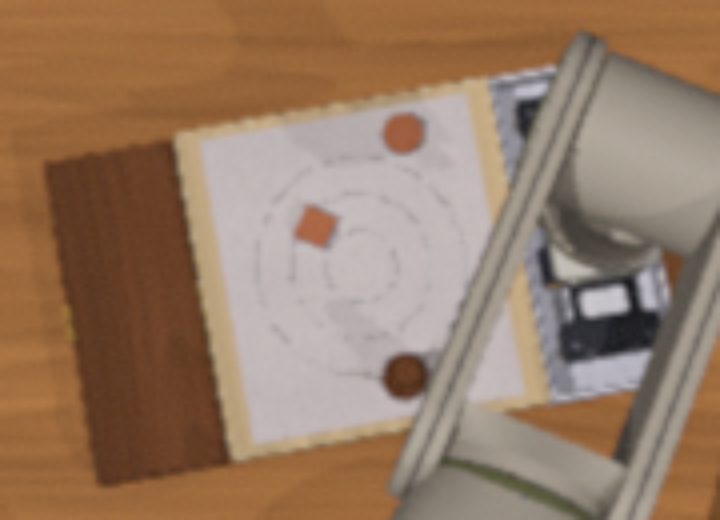

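The ring has left the board. The disc, square and mandrel haven't moved. Next is the square.

```bash
python3 -m inch '[3,30,0,0,16, 6,60,0,0,16, 9,90,0,0,16, 12,120,0,0,16, 15,150,0,0,16, 18,180,0,0,16, 21,210,0,0,16, 24,235,0,0,16, 26,251,0,0,16, 26,251,0,0,16]'; python3 -m inch '[0,0,-20,0,16, 0,0,-40,0,16, 0,0,-60,0,16, 0,0,-75,0,16, 0,0,-84,0,16,0,0,-88,0,16,0,0,-90,0,16,0,0,-90,0,16,0,0,-90,0,16]'; python3 -m inch '[1.4,-8.6,0,0,16, 2.8,-17.1,0,0,16, 4.2,-25.7,0,0,16, 5.6,-34.2,0,0,16, 7,-42.8,0,0,16, 8.4,-51.3,0,0,16, 9.8,-59.9,0,0,16, 11.2,-68.4,0,0,16, 12.6,-77,0,0,16, 14,-85.5,0,0,16]';python3 - <<'E'
from h import *
c=read_camera("wrist");cv2.imwrite("pics/w4.png",c["image"])
E
```

```text
t: 6.82
tool_pos: [0.5851, 0.0657, 0.1423]
orientation: [-2.028, -2.397, 0.0]
force: [0.0, 0.5, -0.5]
opening: 0.0148
gripper_force: 0.0
t: 7.57
tool_pos: [0.5866, 0.062, 0.0547]
orientation: [2.033, 2.394, 0.002]
force: [0.3, 0.5, 0.0]
opening: 0.0147
gripper_force: 0.0
t: 8.4
tool_pos: [0.6, -0.0242, 0.0536]
orientation: [-2.033, -2.395, -0.0]
force: [1.1, 0.9, 1.5]
opening: 0.0151
gripper_force: 0.4
```

View pics/w4.png

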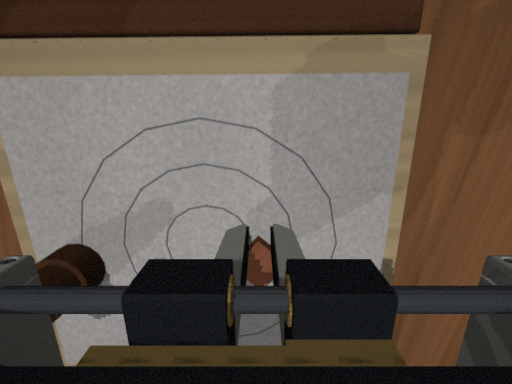

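The square's corner is nested in the gap at (260,250). Mandrel at (70,275) is clear. Continuing.

```bash
python3 -m inch '[1.3,-8,0,0,16, 2.6,-16,0,0,16, 3.9,-24,0,0,16, 5.2,-32,0,0,16, 6.5,-40,0,0,16, 7.8,-48,0,0,16, 9.1,-56,0,0,16, 10.4,-64,0,0,16, 11.7,-72,0,0,16, 13,-80,0,0,16]'; python3 -m inch '[1.3,-8,0,0,16, 2.6,-16,0,0,16, 3.9,-24,0,0,16, 5.2,-32,0,0,16, 6.5,-40,0,0,16, 7.8,-48,0,0,16, 9.1,-56,0,0,16, 10.4,-64,0,0,16, 11.7,-72,0,0,16, 13,-80,0,0,16]'; python3 -m inch '[0,0,0,0,16,0,0,25,0,16,0,0,60,0,16,0,0,90,0,16,0,0,90,0,16]'
```

```text
t: 9.28
tool_pos: [0.613, -0.1042, 0.0536]
orientation: [-2.033, -2.395, 0.0]
force: [0.4, -0.4, 0.3]
opening: 0.0146
gripper_force: 0.2
t: 10.12
tool_pos: [0.626, -0.1842, 0.0536]
orientation: [-2.033, -2.395, 0.0]
force: [-0.4, -0.4, -0.5]
opening: 0.0146
gripper_force: 0.0
t: 10.53
tool_pos: [0.6298, -0.1846, 0.152]
orientation: [2.026, 2.387, 0.006]
force: [1.6, -0.1, 1.5]
opening: 0.0149
gripper_force: 0.0
```

```bash
python3 -m inch '[5,25,0,0,16, 10,50,0,0,16, 15,75,0,0,16, 20,100,0,0,16, 25,125,0,0,16, 31,150,0,0,16, 35,167,0,0,16, 37,174,0,0,16, 37,174,0,0,16, 37,174,0,0,16]'; python3 -m inch '[0,0,-20,0,16, 0,0,-40,0,16, 0,0,-60,0,16, 0,0,-75,0,16, 0,0,-84,0,16,0,0,-88,0,16,0,0,-90,0,16,0,0,-90,0,16,0,0,-90,0,16]'; python3 -m inch '[1.3,-8,0,0,16, 2.6,-16,0,0,16, 3.9,-24,0,0,16, 5.2,-32,0,0,16, 6.5,-40,0,0,16, 7.8,-48,0,0,16, 9.1,-56,0,0,16, 10.4,-64,0,0,16, 11.7,-72,0,0,16, 13,-80,0,0,16]';python3 - <<'E'
from h import *
c=read_camera("wrist");cv2.imwrite("pics/w5.png",c["image"])
E
```

```text
t: 11.37
tool_pos: [0.6627, -0.0096, 0.1434]
orientation: [2.032, 2.396, -0.001]
force: [-0.2, -0.1, 0.8]
opening: 0.0148
gripper_force: 0.0
t: 12.12
tool_pos: [0.6638, -0.0095, 0.055]
orientation: [2.032, 2.394, 0.002]
force: [0.2, -0.3, 1.0]
opening: 0.0148
gripper_force: 0.0
t: 12.95
tool_pos: [0.676, -0.0901, 0.0537]
orientation: [2.033, 2.395, 0.0]
force: [-0.1, 1.2, 1.1]
opening: 0.0151
gripper_force: 0.5
```

View pics/w5.png

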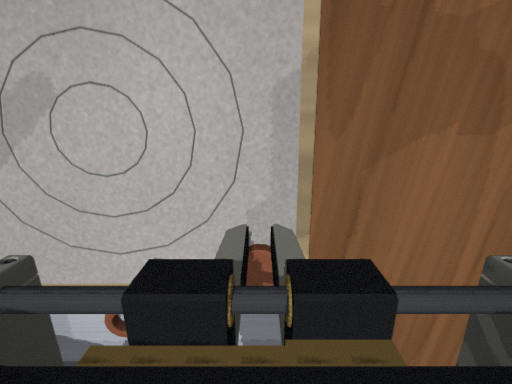

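The disc is nested at (260,258), and the ring shows in the tray at (120,325). I finish the sweep, then lift and back away for a clear view.

```bash
python3 -m inch '[1.3,-8,0,0,16, 2.6,-16,0,0,16, 3.9,-24,0,0,16, 5.2,-32,0,0,16, 6.5,-40,0,0,16, 7.8,-48,0,0,16, 9.1,-56,0,0,16, 10.4,-64,0,0,16, 11.7,-72,0,0,16, 13,-80,0,0,16]'; python3 -m inch '[0,0,0,0,16,0,0,25,0,16,0,0,60,0,16,0,0,95,0,16,0,0,120,0,16,-2,15,135,0,16,-10,45,150,0,16,-18,80,150,0,16,-26,115,150,0,16,-34,150,150,0,16]'; python3 -m inch '[-5,35,0,0,16,-10,70,0,0,16,-15,105,0,0,16,-15,120,0,0,16,-15,120,0,0,16,-15,120,0,0,16]'; python3 - <<'E'
from h import *
a=read_camera("top")["image"];b=read_camera("scene")["image"]
f=lambda i,x0,y0,x1,y1:cv2.resize(i[y0:y1,x0:x1],(400,400))
cv2.imwrite("pics/f.png",np.hstack([f(a,235,110,365,240),f(b,135,150,265,280)]))
E
```

```text
t: 13.83
tool_pos: [0.689, -0.1702, 0.0536]
orientation: [-2.033, -2.395, 0.0]
force: [0.2, -0.0, 0.6]
opening: 0.0147
gripper_force: 0.0
t: 14.67
tool_pos: [0.6538, -0.0169, 0.2032]
orientation: [-2.033, -2.394, -0.0]
force: [-0.2, 0.6, -0.1]
opening: 0.0149
gripper_force: 0.0
t: 15.17
tool_pos: [0.6393, 0.1018, 0.203]
orientation: [-2.03, -2.397, 0.001]
force: [0.5, -0.5, 0.3]
opening: 0.0147
gripper_force: 0.0
```

View pics/f.png

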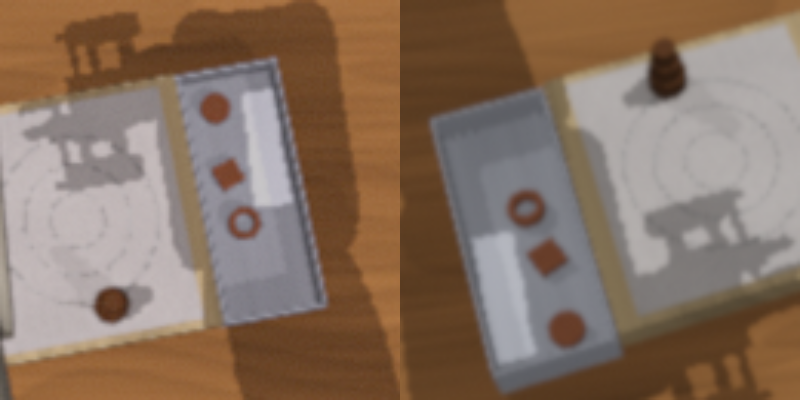

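Both views show all three pieces flat in the tray: left half at (214,108), (228,174) and (243,222). The mandrel is still upright in place at (111,304). Handing in.

```bash
python3 -c "
from plant import job
print(job.close_job())"
```

```text
the job is handed in; nothing more can be done
None
```

The ring, disc and square are all lying in the tray, the mandrel is still standing on the board, and the job was handed in at about 15 s; the arm never went near the collar, and passed well above the saucer.

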